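# Close up the glaze pail

### The job

Close up the glaze pail for storage: press the lid's rim down all the way round until it is fully home at each of its six pressing points, and turn the tap's red handle fully shut, crosswise to the tap. Leave the pots, cups, jar and bowl where they stand.

Things in the scene. Friction and masses are not known exactly. Their poses are not given: they have to be found in the camera images.
- pail: White plastic glaze pail, 185 mm across, on a plywood riser (210 x 210 x 70 mm). Pail and riser stand firm and do not move. Origin on the table under the pail's centre, z up; the tap sticks out along its own -y. A blue-green lid lies on it: a flat panel, sunk 10 mm below a raised springy rim of 163 mm inner and 200 mm outer diameter, which has sprung up in six places.
- lid_centre (a point): Centre of the lid, at the height of the rim's top when home: 205 mm above the table (212 mm where the rim stands fully proud). Axes as the pail's. Six pressing points lie on the rim's top at radius 91 mm: point 1 on own +x, then every 60 degrees counter-clockwise seen from above (4 on -x; the tap lies below, between 5 and 6). Nothing on the pail stands above the rim.
- rim1 (a joint): How far the rim stands proud at point 1 (m): 0 home, 0.007 fully proud. It gives way under 7 to 9 N, stays where it is left and stops hard when home. Each point moves for itself, with 30 mm of rim about it; on either side the rim slopes over 27 mm down to the short parts between the points, which are home. Where it is proud an orange gasket shows below the rim's skirt; home, the skirt hides it.
- rim2 (a joint): The same for pressing point 2, 60 degrees round from point 1: 0 home, 0.007 fully proud.
- rim3 (a joint): The same for pressing point 3, 120 degrees round from point 1: 0 home, 0.007 fully proud.
- rim4 (a joint): The same for pressing point 4, 180 degrees round from point 1: 0 home, 0.007 fully proud.
- rim5 (a joint): The same for pressing point 5, 240 degrees round from point 1: 0 home, 0.007 fully proud.
- rim6 (a joint): The same for pressing point 6, 300 degrees round from point 1: 0 home, 0.007 fully proud.
- tap_axis (a point): The axis of the tap's handle, an upright line, at the handle's half height (146 mm above the table), 155 mm out from the pail's centre along its own -y.
- tap_handle (a point): Middle of the paddle at the free end of the red tap handle, 62 mm from the axis, at half height (146 mm above the table). The handle is a level bar, 79 mm from the axis to its end and 11 mm wide; the paddle is 34 mm long, 18 mm wide, 13 mm thick, and free below down to 125 mm above the table. Own x axis: from the tap's axis outward along the handle.
- tap (a joint): Opening angle of the tap (rad): 0 shut, at its stop, the handle crosswise to the tap and pointing along the pail's own +x; 1.571 fully open, the handle pointing straight out from the pail along its own -y. Shutting turns the handle counter-clockwise seen from above. It is stiff (about 2.5 N at the paddle) and stays where it is left.
- bowl: White ceramic drip bowl, 104 mm across, 36 mm high, standing on the table under the tap's spout, loose. Origin under its centre.
- pot1: Small white test cylinder, glazed celadon green, 48 mm across, 66 mm high, in front of the pail's riser, loose. Origin under its centre.
- pot2: Small white test cylinder, glazed dark red, 51 mm across, 60 mm high, loose. Origin under its centre.
- pot3: Small white test cylinder, glazed grey, 49 mm across, 70 mm high, loose. Origin under its centre.
- cup1: Empty clear plastic cup with a paper label, 84 mm across at the rim, 105 mm high, loose. Origin under its centre.
- cup2: Another such clear plastic cup, loose. Origin under its centre.
- jar: Closed glaze jar, slate blue with paper label and black cap, 80 mm across, 100 mm high, loose. Origin under its centre.

How it is judged:
By the outcome, as a careful person would: the job done as asked, in the order asked, and still so for the second after the job is handed in, with the robot touching nothing.
It also fails if it takes over 54 s, if anything falls off the work surface, if the arm or the gripper's body presses on something with over 40 N, if the wrist force passes 120 N, or if a joint passes its speed limit or range.

### The arm

A 7-joint arm with a two-finger parallel gripper is mounted at the origin on the work surface. World frame = base frame: x ahead of the robot, y to its left, z up, the work surface at z = 0. Lengths are in m, angles in rad, forces in N, time in s.
With the tool pointing down it reaches from about 0.35 to 0.9 m from the base axis. Payload 8.1 kg.
Tool frame: the origin (TCP) lies on the centre line of the jaws, within the pads' length; the fingertips stand 19 mm ahead of it and the grasp point (between the pads) is the TCP (arm.tip_reach is the distance from the TCP to the fingertips, in m); z points along the fingers, y is the line along which they close (so a half turn about z gives the same grasp; the last joint's range is limited). The gripper opens to 92 mm and grips with 3 to 60 N. Pads are 19 mm wide; open, the fingers measure 130 mm over their backs; the gripper's body (75 mm by 190 mm) begins 47 mm behind the grasp point.
Start: joints at [-1.254, 0.434, 0.025, 1.573, -0.012, 1.134, -0.075], TCP at [0.255, 0.571, 0.246] pointing down, gripper open.
Joint ranges: [-2.62, 2.62], [-0.44, 2.09], [-1.27, 1.32], [0.08, 2.57], [-1.32, 4.46], [0.12, 2], [-2.74, 2.74]. Speed limits (rad/s): [2.22, 2.22, 3.01, 3.01, 3.14, 3.14, 3.14].

### API

Orientations are given as a rotation vector (axis times angle).
In Python, from cell import arm gives the robot as it stands.
- The arm moves only by the tool arm_command, never from a script. Its argument "targets" is a list that holds one entry, the list of rows, each a list of 6 numbers: the shift along the tool's x, y, z in m, then the turn, a rotation vector about the tool's x, y, z in rad. A call has 1 to 10 rows; each row shifts and turns the commanded pose from where the row before left it, along the tool's axes as they then stand; what a row does not reach is not made up. A row lasts 1/8 s, in which the tool goes at most 62.5 mm and 10.7 degrees, less where a joint would pass 70% of its speed; a pose out of reach is approached as far as the arm can. A call with a gripper value outside its range is refused whole. "jaw" is the finger opening in m, from 0 to 0.0918, set as the call begins (left out, the last holds). The fingers move at their own pace and stop on an object; "newtons" is the grip in N (left out, the last holds). Time passes only in rows, so rows that do not move let the fingers close. It gives the time, the measured TCP pose, the force, the opening and the grip force at its end, in the units of the state.
- arm.observe(): the state, without advancing time (a new reading comes with each control period).
- arm.get_image(name): name is "scene" or "side" or "wrist"; returns a dict with "pixels" (384x512x3 uint8, red, green, blue), "z_map" (384x512 float32, m along the optical axis (not along the pixel's ray), 0 where there is no reading), "fx", "fy", "cx", "cy" (pixels), "xyz" and "rotation" of the camera in the world; the wrist camera has in their place "T_tool_cam" (4x4, takes a point from camera to tool coordinates, whose origin is the TCP and whose axes are the flange's). Camera axes: x right, y down, z forward; pixel columns grow to the right and rows downward; lengths in m; the calibration is good to about 2 mm. The wrist camera is an equidistant fisheye: a pixel r from the principal point sees the ray r / f radians off the axis. A picture is of the moment at which its call begins: read the wrist's pose just before it.
- arm.sign_off(): hands the job in; it is judged then, once.
The state is a dict: "clock": time; "joints": joint angles; "dq": joint speeds; "joint_efforts": joint torques, N m; "position": TCP position; "ee_rot": TCP orientation; "force": force on the tool from outside, world axes, zero at the start; "ft_torque": the same for the moment, N m; "width": opening from 0.0 (shut) to 1.0 (fully open); "gripper_force": force on a finger pad.
Only numpy, scipy, OpenCV 4.12 (cv2) and the standard library are available. Lean on these libraries where they do the work, as an engineer would, in place of code of your own. Each camera call takes 0.05 s, during which the arm holds its last target. There are 200 camera calls.

## Working session

There is one attempt and no reset: what is moved stays moved. The work goes in short steps, Python scripts to look and compute and a tool call to move; the robot and the scene stay as the last step left them, time stands still between calls to the robot, and variables do not carry over. Pictures are saved under pics/ and viewed, at most 10 in all, crops included, and the job is handed in when it is done.

Besides the shell and the picture viewer there is one more tool, called after "Request:" in YAML: its name, and indented under it one key for each argument. arm_command: Moves the arm, as the interface text tells. Its arguments: {"type":"object","properties":{"targets":{"type":"array","items":{"type":"array","items":{"type":"array","items":{"type":"number"}}}},"jaw":{"type":"number"},"newtons":{"type":"number"}},"required":["targets"]}

```bash
mkdir -p pics; ls; python3 - <<'E'
from cell import arm
import cv2,numpy as np
s=arm.observe();print(s)
ims=[]
for n in("scene","side"):
    d=arm.get_image(n);np.savez(f"{n}0.npz",**d)
    cv2.imwrite(f"pics/{n}0.png",d["pixels"][:,:,::-1]);print(n,d["xyz"],d["rotation"],d["fx"],d["cx"],d["cy"])
E
```

```text
pics
{'clock': 0.0, 'joints': array([-1.25359166,  0.43521299,  0.0249756 ,  1.57410742, -0.01160577,
        1.13400044, -0.07513705]), 'dq': array([ 8.05391946e-04, -1.45764261e-03, -1.55130922e-03,  2.66524653e-05,
       -2.77657021e-03, -9.21231209e-04, -4.33621103e-06]), 'joint_efforts': array([ 6.50069087e-04, -6.67854667e+01,  9.85529982e-01, -3.14467943e+01,
       -6.03740662e-02,  4.27771476e-02,  2.06618838e-04]), 'position': array([0.25458969, 0.57026135, 0.24494719]), 'ee_rot': array([-6.54727458e-01, -3.07241301e+00,  2.46817393e-03]), 'force': array([ 0.05644023, -0.87030479, -0.65433789]), 'ft_torque': array([ 0.00718695, -0.00328509, -0.01614686]), 'gripper_force': 0.0, 'width': 1.0015482194970928}
scene [ 1.28015934 -0.66175749  1.04761925] [-2.16627784 -0.97737018  0.43981495] 408.6595315065841 252.2659261211053 190.42325389999112
side [-0.33069516 -0.89052672  1.1678573 ] [-2.11366922  0.89566735 -0.40619078] 469.8749752770832 258.18722070736203 184.88640922438435
```

View pics/scene0.png

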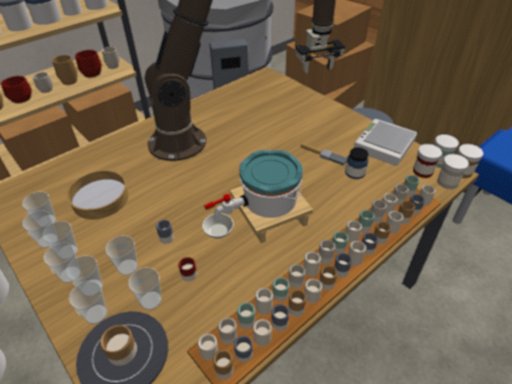

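View pics/side0.png

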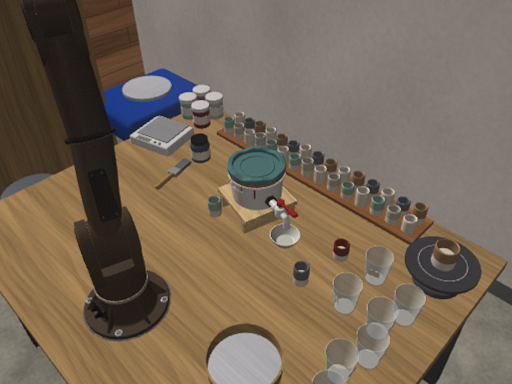

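```bash
cat > h.py <<'E'
import cv2,numpy as np
from scipy.spatial.transform import Rotation as R
from scipy.optimize import least_squares
def load(n):
    d=dict(np.load(n));d["Rm"]=R.from_rotvec(d["rotation"]).as_matrix();return d
def rays(d,uv):
    uv=np.asarray(uv,float);v=np.c_[(uv[:,0]-d["cx"])/d["fx"],(uv[:,1]-d["cy"])/d["fy"],np.ones(len(uv))]
    return v@d["Rm"].T
def plane(d,uv,z):
    r=rays(d,uv);return d["xyz"]+r*((z-d["xyz"][2])/r[:,2])[:,None]
def cloud(d):
    v,u=np.mgrid[0:384,0:512];uv=np.c_[u.ravel(),v.ravel()]
    return (d["xyz"]+rays(d,uv)*d["z_map"].reshape(-1,1)).reshape(384,512,3)
def circ(p):
    f=lambda q:np.hypot(p[:,0]-q[0],p[:,1]-q[1])-q[2]
    return least_squares(f,[*p[:,:2].mean(0),.1],loss="soft_l1",f_scale=.002).x
E
python3 - <<'E'
from h import *
for n in("scene","side"):
    d=load(n+"0.npz");P=cloud(d);hsv=cv2.cvtColor(d["pixels"],cv2.COLOR_RGB2HSV)
    H,S,V=[hsv[...,i].astype(int) for i in range(3)]
    m=(H>75)&(H<105)&(S>70)&(P[...,2]>.17)&(P[...,2]<.25)
    k,l,st,c=cv2.connectedComponentsWithStats(m.astype(np.uint8));i=1+st[1:,4].argmax();m=l==i
    print(n,"lid",st[i],"z pct",np.percentile(P[m][:,2],[2,25,50,75,98]))
    p=P[m&(P[...,2]>.2)];print("rim top mean pts",len(p))
    # outer contour: far half cast onto z=.208
    cn=cv2.findContours(m.astype(np.uint8),0,1)[0];cn=max(cn,key=len)[:,0]
    q=plane(d,cn,.207);c0=circ(q);fwd=(c0[:2]-d["xyz"][:2]);fwd/=np.linalg.norm(fwd)
    far=q[((q[:,:2]-c0[:2])@fwd)>-.02];print("circle far",circ(far))
    red=((H<8)|(H>172))&(S>150)&(V>110)&(P[...,2]>.1)&(P[...,2]<.2)
    k,l,st,c=cv2.connectedComponentsWithStats(red.astype(np.uint8));i=1+st[1:,4].argmax();ys,xs=np.where(l==i)
    q=plane(d,np.c_[xs,ys],.15)[:,:2];mu=q.mean(0);w,v=np.linalg.eigh(np.cov((q-mu).T));t=(q-mu)@v[:,1]
    print("red",st[i],"ends",mu+t.min()*v[:,1],mu+t.max()*v[:,1],"ang",np.degrees(np.arctan2(*v[::-1,1])), "z",np.median(P[l==i][:,2]))
    # riser top & bowl
    w=(S<50)&(V>120)&(P[...,2]<.06)&(P[...,2]>.02)
    rz=(np.abs(P[...,2]-.07)<.008)&(H>8)&(H<28)&(S>60)&(np.hypot(*(P[...,:2]-c0[:2]).transpose(2,0,1))<.16)
    cn=max(cv2.findContours(rz.astype(np.uint8),0,2)[0],key=cv2.contourArea)[:,0]
    q=plane(d,np.c_[np.where(rz)[1],np.where(rz)[0]],.07)[:,:2].astype(np.float32);rr=cv2.minAreaRect(q);print("riser",rr)
    x,y=int(st[i][0]),int(st[i][1]);cr=d["pixels"][max(y-90,0):y+60,max(x-60,0):x+120]
    cv2.imwrite(f"pics/c_{n}.png",cv2.resize(cr,None,fx=4,fy=4,interpolation=2)[:,:,::-1])
a,b=[cv2.imread(f"pics/c_{n}.png") for n in("scene","side")]
h=min(len(a),len(b));cv2.imwrite("pics/c2.png",cv2.resize(np.hstack([a[:h],b[:h]]),(800,int(h*800/(a.shape[1]+b.shape[1])))))
E
```

```text
scene lid [ 240  151   62   43 2080] z pct [0.18980328 0.19259651 0.19460846 0.20326545 0.20977503]
rim top mean pts 682
circle far [0.57191545 0.01181505 0.09442687]
red [205 194  26  14 108] ends [ 0.51845335 -0.21231152] [ 0.53032543 -0.12270559] ang 82.45271964624624 z 0.1502418993478597
riser ((0.5747776627540588, 0.011092305183410645), (0.2120138257741928, 0.21498915553092957), 74.49497985839844)
side lid [ 228  147   57   34 1423] z pct [0.19300694 0.19638739 0.19859438 0.20739986 0.21490336]
rim top mean pts 555
circle far [0.56695007 0.01322356 0.09576371]
red [277 199  20  17  96] ends [ 0.51358776 -0.20907758] [ 0.53151459 -0.12045266] ang 78.56465060247055 z 0.153606475355616
riser ((0.5503119230270386, 0.01542574167251587), (0.22102408111095428, 0.24293716251850128), 75.58273315429688)
```

View pics/c2.png

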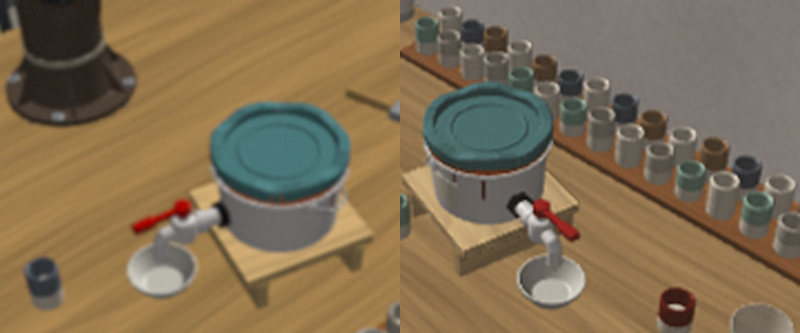

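```bash
cat >> h.py <<'E'
C=np.array([.5705,.0125]);YAW=np.radians(-15.8)
def pt(k,r=.091):a=YAW+np.radians(60*(k-1));return C+r*np.array([np.cos(a),np.sin(a)])
def seq(pose_p,rv,targets):
    Rm=R.from_rotvec(rv).as_matrix();p=np.array(pose_p)
    for t in targets:
        t=np.array(t);s=Rm.T@(t-p);print(t.round(4),"shift",s.round(4),"n",np.ceil(np.linalg.norm(s)/.06));p=t
E
python3 - <<'E'
from h import *
from cell import arm
s=arm.observe();print(R.from_rotvec(s["ee_rot"]).as_matrix().round(4))
T=[[*pt(k),.245] for k in (3,4,5,6,1,2)]
seq(s["position"],s["ee_rot"],[[s["position"][0],s["position"][1],.26]]+T)
E
```

```text
[[-9.132e-01  4.076e-01 -5.000e-04]
 [ 4.076e-01  9.132e-01 -1.400e-03]
 [-1.000e-04 -1.400e-03 -1.000e+00]]
[0.2546 0.5703 0.26  ] shift [-0.    -0.    -0.015] n 1.0
[0.5482 0.1007 0.245 ] shift [-0.4595 -0.3091  0.0155] n 10.0
[0.4829 0.0373 0.245 ] shift [ 0.0337 -0.0845  0.0001] n 2.0
[ 0.5053 -0.0509  0.245 ] shift [-0.0563 -0.0715  0.0001] n 2.0
[ 0.5928 -0.0757  0.245 ] shift [-0.0901  0.0131 -0.    ] n 2.0
[ 0.6581 -0.0123  0.245 ] shift [-0.0337  0.0845 -0.0001] n 2.0
[0.6357 0.0759 0.245 ] shift [ 0.0563  0.0715 -0.0001] n 2.0
```

Request:
arm_command:
  targets:
    - [[-0.02,-0.013,-0.02,0,0,0],[-0.046,-0.031,0,0,0,0],[-0.046,-0.031,0,0,0,0],[-0.046,-0.031,0,0,0,0],[-0.046,-0.031,0,0,0,0],[-0.046,-0.031,0,0,0,0],[-0.046,-0.031,0,0,0,0],[-0.046,-0.031,0,0,0,0],[-0.046,-0.031,0,0,0,0],[-0.04,-0.03,0,0,0,0]]
  jaw: 0
  newtons: 20

```text
clock: 1.35
position: [0.5279, 0.1273, 0.2668]
ee_rot: [0.657, 3.071, 0.001]
force: [-0.1, 0.7, 0.9]
width: 0.008
gripper_force: 0.0
```

```bash
python3 - <<'E'
from h import *
from cell import arm
s=arm.observe();print(s["position"],s["ee_rot"],s["width"],s["force"],s["joints"])
d=arm.get_image("wrist");np.savez("w0.npz",**d,p=s["position"],rv=s["ee_rot"])
cv2.imwrite("pics/w0.png",d["pixels"][:,:,::-1])
seq(s["position"],s["ee_rot"],[[*pt(3),.245]])
E
```

```text
[0.5278625  0.12734472 0.26679016] [6.57080774e-01 3.07099419e+00 7.05684453e-04] 0.007691645907016586 [-0.08345299  0.73549977  0.93153387] [-0.52363459  0.28163676  0.24202756  1.76006939 -0.07438027  1.10761904
  0.89163438]
[0.5482 0.1007 0.245 ] shift [-0.0294 -0.016   0.0218] n 1.0
```

View pics/w0.png

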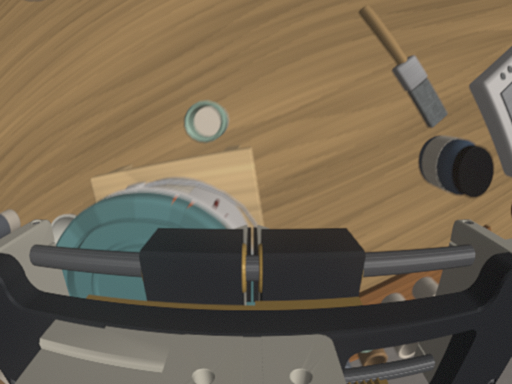

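Request:
arm_command:
  targets:
    - [[-0.029,-0.016,0.02,0,0,0],[0,0,0.01,0,0,0],[0,0,0.006,0,0,0],[0,0,0.004,0,0,0],[0,0,0.003,0,0,0],[0,0,0,0,0,0]]

```text
clock: 2.15
position: [0.5464, 0.104, 0.2241]
ee_rot: [0.654, 3.072, -0.0]
force: [-4.8, -4.1, 9.6]
width: 0.004
gripper_force: 5.3
```

Request:
arm_command:
  targets:
    - [[-0.002,-0.002,0.003,0,0,0],[0,0,0.003,0,0,0],[0,0,0,0,0,0]]

```text
clock: 2.52
position: [0.5467, 0.1038, 0.2231]
ee_rot: [0.651, 3.073, 0.008]
force: [-25.7, -1.3, 60.2]
width: 0.006
gripper_force: 30.5
```

Request:
arm_command:
  targets:
    - [[0,0,-0.027,0,0,0],[0,0,0,0,0,0]]

```text
clock: 2.78
position: [0.5487, 0.1029, 0.2463]
ee_rot: [0.651, 3.069, 0.005]
force: [0.5, -0.0, -1.0]
width: 0.004
gripper_force: 0.0
```

```bash
python3 - <<'E'
from h import *
from cell import arm
s=arm.observe();print(s["force"],s["position"],s["ee_rot"],s["dq"].round(3))
seq(s["position"],s["ee_rot"],[[*pt(k),.245] for k in (4,5,6,1,2)])
E
```

```text
[ 0.53945546 -0.02078207 -1.04338819] [0.54869912 0.10286054 0.24629939] [0.65121385 3.06947884 0.00456466] [ 0.004  0.036 -0.005  0.043 -0.003 -0.03   0.006]
[0.4829 0.0373 0.245 ] shift [ 0.0335 -0.0866  0.0009] n 2.0
[ 0.5053 -0.0509  0.245 ] shift [-0.0562 -0.0716 -0.0001] n 2.0
[ 0.5928 -0.0757  0.245 ] shift [-0.0901  0.0129  0.0003] n 2.0
[ 0.6581 -0.0123  0.245 ] shift [-0.0339  0.0845  0.0004] n 2.0
[0.6357 0.0759 0.245 ] shift [0.0562 0.0716 0.0001] n 2.0
```

Request:
arm_command:
  targets:
    - [[0.017,-0.043,0,0,0,0],[0.017,-0.043,0,0,0,0],[0,0,0,0,0,0],[0,0,0.012,0,0,0],[0,0,0.004,0,0,0],[0,0,0.004,0,0,0],[0,0,0.004,0,0,0],[0,0,0.002,0,0,0],[0,0,0,0,0,0]]

```text
clock: 3.9
position: [0.4826, 0.0379, 0.2228]
ee_rot: [0.653, 3.071, 0.005]
force: [-27.4, -2.9, 76.0]
width: 0.006
gripper_force: 37.3
```

Request:
arm_command:
  targets:
    - [[0,0,-0.026,0,0,0],[-0.028,-0.036,0,0,0,0],[-0.028,-0.036,0,0,0,0],[0,0,0,0,0,0],[0,0,0.012,0,0,0],[0,0,0.004,0,0,0],[0,0,0.004,0,0,0],[0,0,0.004,0,0,0],[0,0,0.002,0,0,0],[0,0,0,0,0,0]]

```text
clock: 5.15
position: [0.5044, -0.0506, 0.223]
ee_rot: [0.651, 3.07, 0.005]
force: [-24.2, 0.3, 69.9]
width: 0.006
gripper_force: 34.8
```

Request:
arm_command:
  targets:
    - [[0,0,-0.026,0,0,0],[-0.045,0.0065,0,0,0,0],[-0.045,0.0065,0,0,0,0],[0,0,0,0,0,0],[0,0,0.012,0,0,0],[0,0,0.004,0,0,0],[0,0,0.004,0,0,0],[0,0,0.004,0,0,0],[0,0,0.002,0,0,0],[0,0,0,0,0,0]]

```text
clock: 6.4
position: [0.5904, -0.0754, 0.2233]
ee_rot: [0.653, 3.07, 0.006]
force: [-19.9, 4.5, 52.8]
width: 0.007
gripper_force: 26.8
```

Request:
arm_command:
  targets:
    - [[0,0,-0.026,0,0,0],[-0.017,0.042,0,0,0,0],[-0.017,0.042,0,0,0,0],[0,0,0,0,0,0],[0,0,0.012,0,0,0],[0,0,0.004,0,0,0],[0,0,0.004,0,0,0],[0,0,0.004,0,0,0],[0,0,0.002,0,0,0],[0,0,0,0,0,0]]

```text
clock: 7.65
position: [0.6557, -0.0144, 0.2235]
ee_rot: [0.656, 3.069, 0.005]
force: [-17.6, 2.6, 45.8]
width: 0.008
gripper_force: 22.6
```

Request:
arm_command:
  targets:
    - [[0,0,-0.026,0,0,0],[0.028,0.036,0,0,0,0],[0.028,0.036,0,0,0,0],[0,0,0,0,0,0],[0,0,0.012,0,0,0],[0,0,0.004,0,0,0],[0,0,0.004,0,0,0],[0,0,0.004,0,0,0],[0,0,0.002,0,0,0],[0,0,0,0,0,0]]

```text
clock: 8.9
position: [0.6347, 0.0731, 0.2234]
ee_rot: [0.658, 3.069, 0.004]
force: [-21.2, -0.4, 50.4]
width: 0.005
gripper_force: 25.3
```

Request:
arm_command:
  targets:
    - [[0,0,-0.03,0,0,0],[0,0,-0.05,0,0,0],[0,0,-0.05,0,0,0],[0,0,-0.04,0,0,0],[0,0,0,0,0,0]]

```text
clock: 9.52
position: [0.6358, 0.0727, 0.3904]
ee_rot: [0.658, 3.067, 0.002]
force: [1.2, 0.5, -0.2]
width: 0.005
gripper_force: 0.0
```

```bash
cat > look.py <<'E'
import sys
from h import *
from cell import arm
t=sys.argv[1];s=arm.observe();print(s["position"],s["ee_rot"],s["force"],s["joints"].round(3))
tile=[]
for n in("scene","side"):
    d=arm.get_image(n);f=f"{n}{t}.npz";np.savez(f,**d);d=load(f);P=cloud(d)
    hsv=cv2.cvtColor(d["pixels"],cv2.COLOR_RGB2HSV);H,S,V=[hsv[...,i].astype(int) for i in range(3)]
    red=((H<8)|(H>172))&(S>150)&(V>90)&(P[...,2]>.1)&(P[...,2]<.2)&(np.hypot(P[...,0]-.53,P[...,1]+.13)<.13)
    ys,xs=np.where(red)
    q=plane(d,np.c_[xs,ys],.15)[:,:2];mu=q.mean(0);w,v=np.linalg.eigh(np.cov((q-mu).T));a=v[:,1];tt=(q-mu)@a
    print(n,"red",len(xs),"ends",mu+tt.min()*a,mu+tt.max()*a,"ang",np.degrees(np.arctan2(a[1],a[0])))
    u0,v0=(180,130) if n=="scene" else (200,130)
    tile.append(cv2.resize(d["pixels"][v0:v0+120,u0:u0+130],None,fx=3,fy=3,interpolation=2)[:,:,::-1])
cv2.imwrite(f"pics/t{t}.png",np.hstack(tile))
E
python3 look.py 1
```

```text
[0.63584882 0.07267343 0.39044492] [6.58143224e-01 3.06690715e+00 1.95174431e-03] [ 1.20275778  0.54379259 -0.19951033] [-0.419  0.391  0.344  1.314 -0.129  1.454  1.063]
scene red 121 ends [ 0.51979211 -0.21248877] [ 0.53137695 -0.12284046] ang 82.63673554655648
side red 108 ends [ 0.51089044 -0.21594374] [ 0.53065556 -0.12027255] ang 78.32724410286792
```

View pics/t1.png

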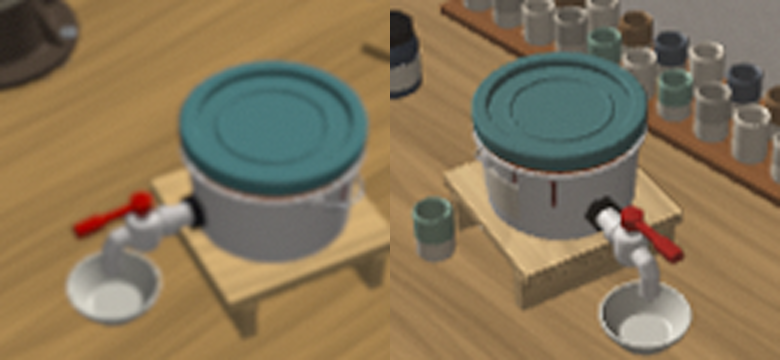

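```bash
python3 - <<'E'
from h import *
for t in "01":
  for n in("scene","side"):
    d=load(f"{n}{t}.npz");P=cloud(d);hsv=cv2.cvtColor(d["pixels"],cv2.COLOR_RGB2HSV).astype(int)
    dx=P[...,0]-C[0];dy=P[...,1]-C[1];r=np.hypot(dx,dy);a=(np.degrees(np.arctan2(dy,dx)-YAW))%360
    lid=(hsv[...,0]>75)&(hsv[...,0]<105)&(hsv[...,1]>70)
    pan=np.median(P[...,2][lid&(r<.06)])
    out=[]
    for k in range(6):
        m=lid&(np.abs((a-60*k+180)%360-180)<10)&(r>.086)&(r<.096)&(P[...,2]>.18)
        out.append((round(float(np.median(P[...,2][m])-pan)*1e3,1),int(m.sum())))
    org=(hsv[...,0]<18)&(hsv[...,1]>90)&(P[...,2]>.15)&(P[...,2]<.215)&(r<.115)&(r>.08)
    h=np.histogram(a[org],bins=12,range=(-15,345))[0] if 0 else np.histogram((a[org]+15)%360,bins=12,range=(0,360))[0]
    print(t,n,round(pan,4),out,"orange by 30deg bins centred on points",h)
    if t=="1":
        u0,v0=(230,140)if n=="scene" else (220,140)
        c=d["pixels"][v0:v0+65,u0:u0+80];cv2.imwrite(f"pics/z_{n}.png",cv2.resize(c,None,fx=5,fy=5,interpolation=0)[:,:,::-1])
cv2.imwrite("pics/z.png",np.hstack([cv2.imread(f"pics/z_{n}.png") for n in("scene","side")]))
E
```

```text
0 scene 0.193 [(14.1, 34), (16.1, 24), (13.8, 33), (12.8, 27), (16.3, 19), (13.2, 33)] orange by 30deg bins centred on points [20  0  0  0  0  0  0  0  0  0  7 11]
0 side 0.1972 [(14.8, 8), (15.2, 5), (15.9, 14), (14.2, 16), (16.2, 22), (15.0, 15)] orange by 30deg bins centred on points [ 0  0  0  0  0  0  9 15 37 14  1  0]
1 scene 0.1931 [(8.5, 38), (9.4, 21), (7.7, 28), (8.5, 18), (9.5, 19), (8.8, 29)] orange by 30deg bins centred on points [0 0 0 0 0 0 0 0 0 0 0 0]
1 side 0.1974 [(9.0, 7), (8.0, 11), (9.7, 11), (9.3, 15), (9.7, 15), (9.6, 19)] orange by 30deg bins centred on points [ 0  0  0  0  0  0  0  7 15  7  0  0]
```

View pics/z.png

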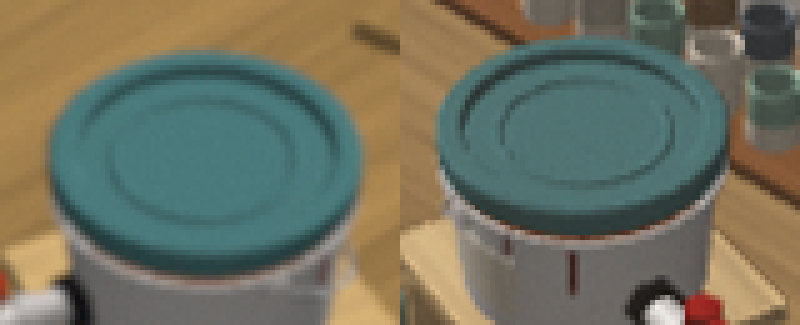

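All six points stopped hard at the same height with 45–76 N. The rim now stands 8–10 mm above the panel all round, so it's home. The thin orange sliver runs evenly past the parts that were never proud. Next is the tap; first I turn the tool so its finger line lies along the pail's x.

Request:
arm_command:
  targets:
    - [[0,0,0,0,0,0.179],[0,0,0,0,0,0.179],[0,0,0,0,0,0.179],[0,0,0,0,0,0.179],[0,0,0,0,0,0.179],[0,0,0,0,0,0.179],[0,0,0,0,0,0.179],[0,0,0,0,0,0.179],[0,0,0,0,0,0]]

```text
clock: 10.75
position: [0.6341, 0.0743, 0.3858]
ee_rot: [-2.51, -1.888, 0.005]
force: [-0.4, 0.4, 0.6]
width: 0.004
gripper_force: 0.0
```

```bash
cat >> h.py <<'E'
def pw(x,y,z):c,s=np.cos(YAW),np.sin(YAW);return [C[0]+c*x-s*y,C[1]+s*x+c*y,z]
E
python3 - <<'E'
from h import *
from cell import arm
s=arm.observe();print(s["position"],R.from_rotvec(s["ee_rot"]).as_matrix().round(3),s["joints"].round(2))
W=[(-.040,-.214,.39),(-.040,-.214,.152),(-.0217,-.2156,.152),(.003,-.221,.152),(.0285,-.2023,.152),(.037,-.1887,.152),(.046,-.1735,.152)]
seq(s["position"],s["ee_rot"],[pw(*w) for w in W])
E
```

```text
[0.63405439 0.07430748 0.38575029] [[ 0.277  0.961 -0.003]
 [ 0.961 -0.277 -0.001]
 [-0.002 -0.003 -1.   ]] [-0.61  0.43  0.65  1.34 -0.25  1.46 -0.26]
[ 0.4737 -0.1825  0.39  ] shift [-0.2912 -0.0828 -0.0035] n 6.0
[ 0.4737 -0.1825  0.152 ] shift [0.0005 0.0006 0.238 ] n 4.0
[ 0.4909 -0.189   0.152 ] shift [-0.0015  0.0183 -0.    ] n 1.0
[ 0.5132 -0.201   0.152 ] shift [-0.0053  0.0247 -0.0001] n 1.0
[ 0.5428 -0.1899  0.152 ] shift [ 0.0188  0.0254 -0.0001] n 1.0
[ 0.5547 -0.1791  0.152 ] shift [ 0.0136  0.0084 -0.    ] n 1.0
[ 0.5675 -0.167   0.152 ] shift [ 0.0152  0.0089 -0.0001] n 1.0
```

Request:
arm_command:
  targets:
    - [[-0.049,-0.014,0,0,0,0],[-0.049,-0.014,0,0,0,0],[-0.049,-0.014,0,0,0,0],[-0.048,-0.014,0,0,0,0],[-0.048,-0.013,0,0,0,0],[-0.048,-0.013,0,0,0,0],[0,0,0.055,0,0,0],[0,0,0.055,0,0,0],[0,0,0.055,0,0,0],[0,0,0,0,0,0]]

```text
clock: 12.0
position: [0.472, -0.1812, 0.2194]
ee_rot: [-2.503, -1.888, 0.009]
force: [-0.3, -0.3, 1.3]
width: 0.006
gripper_force: 0.0
```

```bash
python3 look.py 2; python3 - <<'E'
from h import *
from cell import arm
s=arm.observe()
W=[(-.040,-.214,.152),(-.0217,-.2156,.152)]
seq(s["position"],s["ee_rot"],[pw(*w) for w in W])
E
```

```text
[ 0.47199984 -0.18124007  0.2194449 ] [-2.50340627 -1.88815832  0.00936594] [-0.26017147 -0.27011245  1.25922383] [-0.298  0.311  0.72   1.93  -0.241  0.996  0.253]
scene red 123 ends [ 0.51992326 -0.21250554] [ 0.53141598 -0.12284403] ang 82.69571601740613
side red 70 ends [ 0.51146508 -0.21600817] [ 0.52359972 -0.1543042 ] ang 78.87424645737458
[ 0.4737 -0.1825  0.152 ] shift [-0.0002 -0.0014  0.0717] n 2.0
[ 0.4909 -0.189   0.152 ] shift [-0.0015  0.0183 -0.    ] n 1.0
```

View pics/t2.png

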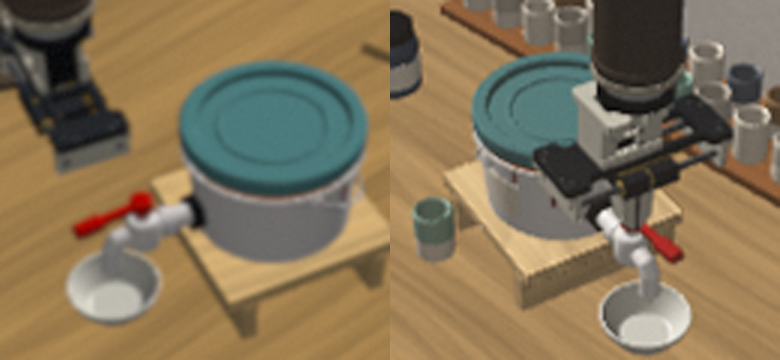

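Request:
arm_command:
  targets:
    - [[0,0,0.04,0,0,0],[0,0,0.027,0,0,0],[0,0,0,0,0,0],[-0.001,0.01,0,0,0,0],[-0.001,0.01,0,0,0,0],[-0.003,0.012,0,0,0,0],[-0.002,0.012,0,0,0,0],[0,0,0,0,0,0]]

```text
clock: 13.1
position: [0.5167, -0.2019, 0.1559]
ee_rot: [2.51, 1.887, 0.0]
force: [-0.4, 0.1, 0.5]
width: 0.009
gripper_force: 0.0
```

```bash
python3 look.py 3; python3 - <<'E'
from h import *
from cell import arm
s=arm.observe()
W=[(.003,-.221,.152),(.0285,-.2023,.152),(.037,-.1887,.152),(.046,-.1735,.152)]
seq(s["position"],s["ee_rot"],[pw(*w) for w in W])
E
```

```text
[ 0.51667217 -0.20188965  0.15589208] [2.50953439e+00 1.88700892e+00 1.57871041e-04] [-0.44031753  0.10860583  0.51910036] [-0.194  0.469  0.656  1.895 -0.36   0.896  0.357]
scene red 18 ends [ 0.54287554 -0.13329742] [ 0.51956314 -0.12493752] ang 160.27199884937232
side red 13 ends [ 0.55136189 -0.2092155 ] [ 0.52540752 -0.15038086] ang 113.80424036165175
[ 0.5132 -0.201   0.152 ] shift [-0.0002 -0.0029  0.0039] n 1.0
[ 0.5428 -0.1899  0.152 ] shift [0.0188 0.0254 0.    ] n 1.0
[ 0.5547 -0.1791  0.152 ] shift [0.0136 0.0084 0.    ] n 1.0
[ 0.5675 -0.167   0.152 ] shift [0.0153 0.0089 0.    ] n 1.0
```

Request:
arm_command:
  targets:
    - [[0.008,0.011,0.003,0,0,0],[0.0095,0.012,0,0,0,0],[0.0135,0.008,0,0,0,0],[0.008,0.005,0,0,0,0],[0.004,0.003,0,0,0,0],[0,0,0,0,0,0]]

```text
clock: 13.95
position: [0.5655, -0.1697, 0.1527]
ee_rot: [2.51, 1.89, 0.001]
force: [0.2, 0.5, 0.6]
width: 0.006
gripper_force: 0.0
```

Request:
arm_command:
  targets:
    - [[0.003,0,0,0,0,0],[0,0,0,0,0,0]]

```text
clock: 14.2
position: [0.566, -0.1677, 0.153]
ee_rot: [2.51, 1.888, 0.001]
force: [0.4, -0.9, 0.9]
width: 0.005
gripper_force: 0.6
```

```bash
python3 look.py 4; python3 - <<'E'
from h import *
from cell import arm
s=arm.observe()
seq(s["position"],s["ee_rot"],[pw(*w) for w in [(.046,-.1735,.152)]])
E
```

```text
[ 0.56599891 -0.16772722  0.15298108] [2.51022787e+00 1.88761565e+00 1.08805172e-03] [ 0.40217654 -0.92326276  0.91067147] [-0.243  0.527  0.642  1.809 -0.385  0.932  0.286]
[ 0.5675 -0.167   0.152 ] shift [0.0012 0.0013 0.001 ] n 1.0look.py:11: RuntimeWarning: Mean of empty slice.
  q=plane(d,np.c_[xs,ys],.15)[:,:2];mu=q.mean(0);w,v=np.linalg.eigh(np.cov((q-mu).T));a=v[:,1];tt=(q-mu)@a
  ret = um.true_divide(
  avg = a.mean(axis, **keepdims_kw)
look.py:11: RuntimeWarning: Degrees of freedom <= 0 for slice
  q=plane(d,np.c_[xs,ys],.15)[:,:2];mu=q.mean(0);w,v=np.linalg.eigh(np.cov((q-mu).T));a=v[:,1];tt=(q-mu)@a
  c *= np.true_divide(1, fact)
  c *= np.true_divide(1, fact)
Traceback (most recent call last):
  File "look.py", line 12, in <module>
    print(n,"red",len(xs),"ends",mu+tt.min()*a,mu+tt.max()*a,"ang",np.degrees(np.arctan2(a[1],a[0])))
                                    ~~~~~~^^
ValueError: zero-size array to reduction operation minimum which has no identity
```

Force is only about 1 N, so it isn't at the stop yet; I push on in small steps.

Request:
arm_command:
  targets:
    - [[0.003,0,0,0,0,0],[0.002,0,0,0,0,0],[0,0,0,0,0,0]]

```text
clock: 14.62
position: [0.5663, -0.1666, 0.1531]
ee_rot: [2.511, 1.882, -0.004]
force: [-1.1, -12.4, -1.5]
width: 0.005
gripper_force: 6.0
```

Request:
arm_command:
  targets:
    - [[0.002,0,0,0,0,0],[0,0,0,0,0,0]]

```text
clock: 14.88
position: [0.5663, -0.1665, 0.1531]
ee_rot: [2.511, 1.879, -0.006]
force: [-2.3, -17.0, -2.1]
width: 0.006
gripper_force: 8.5
```

The handle is at its stop: 17 N and no further motion. Now I back off, lift clear and check.

Request:
arm_command:
  targets:
    - [[-0.02,0,0,0,0,0],[-0.03,0,0,0,0,0],[-0.02,0,-0.03,0,0,0],[0,0,-0.055,0,0,0],[0,0,-0.055,0,0,0],[-0.04,-0.04,-0.03,0,0,0],[-0.04,-0.04,0,0,0,0],[0,-0.05,0,0,0,0],[0,-0.05,0,0,0,0],[0,0,0,0,0,0]]

```text
clock: 16.12
position: [0.351, -0.2537, 0.3221]
ee_rot: [-2.51, -1.886, -0.006]
force: [1.0, 0.3, 0.4]
width: 0.006
gripper_force: 0.0
```

```bash
python3 look.py 5
```

```text
[ 0.35096769 -0.2537263   0.32213585] [-2.5099493  -1.8855542  -0.00579522] [1.03023569 0.33802681 0.38235819] [-0.241  0.02   0.785  1.93  -0.02   1.198  0.269]
scene red 108 ends [ 0.60653723 -0.15788994] [ 0.51594012 -0.1314665 ] ang 163.74021014590423
side red 88 ends [ 0.60156816 -0.15439806] [ 0.51738065 -0.13489707] ang 166.95815384064468
```

View pics/t5.png

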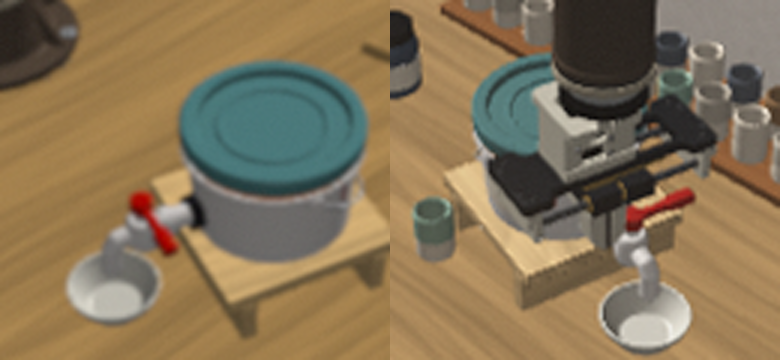

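```bash
python3 -c "
from cell import arm
print(arm.sign_off())"
```

```text
the job is handed in; nothing more can be done
None
```

The pail is closed and the job is handed in: all six rim points are pressed home to their hard stop, then the tap handle was turned to its stop, crosswise to the tap, in about 16 s; only the lid rim and the handle were touched. A thin, even orange line still shows below the skirt, which I took to be normal because it also runs past parts of the rim that were never proud.

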